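# Take a used dressing set apart for soaking

## Task

The used steel dressing set came back stacked and nothing may be soaked stacked: take it apart from the top, one piece at a time, and set each piece upright in the middle of its own strainer - medicine cup in the small round one, gallipot in the large round one, kidney dish in the shorter oblong one, perforated cassette in the longest one, the two long pieces lying along their strainers. Set the pieces down without dropping or tipping them, let go of each, and leave the pump bottle and the scissors alone.

Things in the scene. Friction and masses are not known exactly. Their poses are not given: they have to be found in the camera images.
- medicine_cup: steel medicine cup, top of the stack at the start, standing inside the gallipot and showing 22 mm above its rim: open round beaker 66 mm high, outer diameter 29 mm at the foot, widening to 38 mm over the top 12 mm, wall 2 mm; about 50 g. Origin: centre of the underside; z up.
- gallipot: steel gallipot (small lotion bowl), second from the top, standing in the kidney dish, 21 mm of it above the rim: open round bowl 48 mm high, outer diameter 40 mm at the foot, 50 mm at 26 mm height, flaring to a straight collar of 60 mm over the top 12 mm, wall 2.5 mm, floor 4 mm thick; about 75 g. Origin: centre of the underside; z up.
- kidney_dish: steel kidney-shaped dish lying on the cassette: 149 mm long (x axis), 76 wide overall (y axis, +y to the bulging side), 30 high, thin flared walls, rolled rim, floor 3 mm thick, about 130 g. At the waist it is 63 mm wide over the rims, from y = -24 to +38 mm: pinch there from outside, along y at x = 0, y = +7 mm. Origin: middle of overall length and width, on the underside; z up.
- cassette: perforated flat steel instrument cassette, closed, at the bottom of the stack on the counter: a flat block 200 mm long (x axis), 58 mm wide (y axis), 26 mm high, with rows of slots in the lid; about 220 g. Origin: centre of the underside; z up.
- small_round_strainer: small round white plastic soaking strainer with a perforated floor, fixed to the counter: floor 4 mm thick (the piece ends up standing 4 mm above the counter), walls 4 mm thick and 20 mm high over the counter, two small lips outside on its rim. Inside diameter 88 mm; for the medicine cup. Origin: centre of the underside; z up.
- large_round_strainer: large round white plastic soaking strainer with a perforated floor, fixed to the counter: floor 4 mm thick (the piece ends up standing 4 mm above the counter), walls 4 mm thick and 20 mm high over the counter, two small lips outside on its rim. Inside diameter 116 mm; for the gallipot. Origin: centre of the underside; z up.
- short_strainer: shorter oblong white plastic soaking strainer with a perforated floor, fixed to the counter: floor 4 mm thick (the piece ends up standing 4 mm above the counter), walls 4 mm thick and 20 mm high over the counter, two small lips outside on its rim. Inside 184 mm (x axis) by 118 mm (y axis); for the kidney dish. Origin: centre of the underside; z up.
- long_strainer: longest, oblong white plastic soaking strainer with a perforated floor, fixed to the counter: floor 4 mm thick (the piece ends up standing 4 mm above the counter), walls 4 mm thick and 20 mm high over the counter, two small lips outside on its rim. Inside 236 mm (x axis) by 118 mm (y axis); for the cassette. Origin: centre of the underside; z up.
- pump_bottle: white disinfectant pump bottle standing to the robot's left, 68 mm diameter, 192 mm high; leave it alone. Origin: centre of the underside; z up.
- scissors: scissors with red loop handles lying beyond the strainers, about 180 mm long (x axis, tip to +x), 94 mm wide over the loops, 10 mm high; leave them alone. Origin: at the pivot end of the blades, on the underside.
There are look-alikes about, which are no part of the job. What is shaped like the kidney_dish but purple is not meant. What is shaped like the gallipot but red is not meant.

How it is judged (in metres and radians):
On the way, in this order (a step that is already met when the one before it is completed fails the run):
1. the medicine cup stands centred in the small round strainer, released (horizontal distance between medicine_cup and small_round_strainer below 0.015 m and z of medicine_cup in the frame of small_round_strainer between 0 and 0.01 m and angle between medicine_cup's own z axis and vertical below 0.1 rad and linear speed of medicine_cup below 0.03 m/s and angular speed of medicine_cup below 0.3 rad/s and contact force between the fingers and medicine_cup below 0.05 N), for 0.2 s.
2. the gallipot stands centred in the large round strainer, released (horizontal distance between gallipot and large_round_strainer below 0.015 m and z of gallipot in the frame of large_round_strainer between 0 and 0.01 m and angle between gallipot's own z axis and vertical below 0.1 rad and linear speed of gallipot below 0.03 m/s and angular speed of gallipot below 0.3 rad/s and contact force between the fingers and gallipot below 0.05 N), for 0.2 s.
3. the kidney dish stands centred in the shorter oblong strainer, released (horizontal distance between kidney_dish and short_strainer below 0.015 m and z of kidney_dish in the frame of short_strainer between 0 and 0.01 m and angle between kidney_dish's own z axis and vertical below 0.1 rad and angle between the x axis of kidney_dish and the x axis of short_strainer, either way round below 0.25 rad and linear speed of kidney_dish below 0.03 m/s and angular speed of kidney_dish below 0.3 rad/s and contact force between the fingers and kidney_dish below 0.05 N), for 0.2 s.
4. the instrument cassette stands centred in the longest strainer, released (horizontal distance between cassette and long_strainer below 0.015 m and z of cassette in the frame of long_strainer between 0 and 0.01 m and angle between cassette's own z axis and vertical below 0.1 rad and angle between the x axis of cassette and the x axis of long_strainer, either way round below 0.25 rad and linear speed of cassette below 0.03 m/s and angular speed of cassette below 0.3 rad/s and contact force between the fingers and cassette below 0.05 N), for 0.2 s.
At the end, for the whole second after the job is handed in: Each piece stands upright (0.1 rad) on the floor of its own strainer (at most 6 mm above it), origin within 15 mm of the strainer's centre seen from above; kidney dish and cassette parallel to their strainers within 0.25 rad, either way round; all released and at rest (all of step 1 and all of step 2 and all of step 3 and all of step 4); the robot touches nothing.
It fails at once if a piece is tipped over (more than 40 degrees) (angle between any of medicine_cup, gallipot, kidney_dish, cassette's own z axis and vertical above 0.7 rad).
It fails at once if a piece is dropped (moves faster than 0.6 m/s with no finger touching it) ((linear speed of medicine_cup above 0.6 m/s and contact force between the fingers and medicine_cup below 0.05 N) or (linear speed of gallipot above 0.6 m/s and contact force between the fingers and gallipot below 0.05 N) or (linear speed of kidney_dish above 0.6 m/s and contact force between the fingers and kidney_dish below 0.05 N) or (linear speed of cassette above 0.6 m/s and contact force between the fingers and cassette below 0.05 N)).
It fails at once if the pump bottle moved more than 20 mm (distance of pump_bottle from where it was at the start of the episode above 0.02 m).
It fails at once if the scissors moved more than 20 mm (distance of scissors from where it was at the start of the episode above 0.02 m).
It also fails if it takes over 125 s, if anything falls off the work surface, if the arm or the gripper's body presses on something with over 40 N, if the wrist force passes 120 N, or if a joint passes its speed limit or range.

## Robot

A 6-joint arm with a two-finger parallel gripper is mounted at the origin on the work surface. World frame = base frame: x ahead of the robot, y to its left, z up, the work surface at z = 0. Lengths are in m, angles in degrees, forces in N, time in s.
With the tool pointing down it reaches from about 0.275 to 0.75 m from the base axis. Payload 10.2 kg.
Tool frame: the origin (TCP) lies midway between the tips of the shut fingers; the grasp point (between the pads) lies 19 mm behind it; z points along the fingers, y is the line along which they close (so a half turn about z gives the same grasp; the last joint's range is limited). The gripper opens to 88 mm and grips with 3 to 60 N. Pads are 18 mm wide; open, the fingers measure 123 mm over their backs; the gripper's body (75 mm by 187 mm) begins 45 mm behind the grasp point.
Start: joints at [-89.634, 17.928, 85.812, -0, 76.261, -12.8], TCP at [0.12, -0.511, 0.239] pointing down, gripper open.
Joint ranges: [-168.41, 168.41], [-55.51, 124.54], [10.69, 146.95], [-70.63, 250.63], [1, 178], [-165.06, 165.06]. Speed limits (degrees/s): [136.94, 136.94, 172.46, 180, 180, 180].

## Interface

Orientations are given as a 3x3 rotation matrix whose columns are the frame's x, y, z axes.
In Python, from station import arm gives the robot as it stands. Calls block until the motion is done:
- arm.goto(position, orientation): joint-space move of the TCP to a pose.
- arm.move_linear(position, rotation=None, velocity=0.15, threshold=None): straight line of the TCP; rotation=None keeps the orientation; velocity is the mean speed in m/s. With threshold (N) it stops when the force on the tool has changed by that much, and returns True; else False.
- arm.goto_joints(angles): joint-space move.
- arm.gripper_to(opening): finger opening in m; the grip force is fixed at half the most; returns when the fingers have stopped.
- arm.dwell(seconds).
- arm.ik(position, orientation): joint angles nearest the present ones, or None.
- arm.camera(name): name is "scene" or "top" or "wrist"; returns a dict with "pixels" (420x560x3 uint8, red, green, blue), "intrinsics" (3x3 intrinsics, pixels), "k1" (the pictures are not rectified: a ray, as slopes to the right and down, at radius r is drawn at 1 + k1 r^2 times it, then the intrinsics apply), "extrinsics" (4x4, takes a point from camera to world coordinates). Camera axes: x right, y down, z forward; pixel columns grow to the right and rows downward; lengths in m; the calibration is good to about 2 mm. A picture is of the moment at which its call begins. There is no depth.
A pose or a line that the arm cannot do raises arm.PlanningError and nothing moves.
- arm.hand_in(): hands the job in; it is judged then, once.
Trained networks look in a picture, given as the dict that the camera call returned (one of the last four; its "shot" number tells which), for a name from the list of things; names that differ only in an ending like _2 or _b are one class to them, and where a whole thing is asked for, a point or a joint stands for the part that bears it (a point fixed in the world has none). Each returns a list of dicts, best first, with "p" (0 to 1); they miss things now and then, are a little off and sometimes report something else, mostly with a low value. They report only what shows in the picture. A call takes as long as a camera call. They do not tell look-alikes from the thing itself.
- arm.search_frame(picture, query): "point" ([column, row] in pixels, amid what is visible of it).
Readings, each from a call of its own:
- arm.current_time_s(): time.
- arm.current_joints(): joint angles.
- arm.current_qvel(): joint speeds.
- arm.current_effort(): joint torques, N m.
- arm.current_tool_pos(): TCP position.
- arm.current_eef_rot(): TCP orientation.
- arm.current_contact_force(): force on the tool from outside, world axes, zero at the start.
- arm.current_torque(): the same for the moment, N m.
- arm.current_width(): finger opening in m.
- arm.current_gripper_force(): force on a finger pad.
Only numpy, scipy, OpenCV 4.12 (cv2) and the standard library are available. Lean on these libraries where they do the work, as an engineer would, in place of code of your own. Each camera call takes 0.05 s, during which the arm holds its last target. There are 200 camera calls.

## Working session

There is one attempt and no reset: what is moved stays moved. The work goes in short steps, each a Python script; the robot and the scene stay as the last script left them, time stands still between calls to the robot, and variables do not carry over. Pictures are saved under pics/ and viewed, at most 17 in all, crops included, and the job is handed in when it is done.

```bash
mkdir -p pics; ls
python3 - <<'E'
from station import arm
import cv2
names=["medicine_cup","gallipot","kidney_dish","cassette","small_round_strainer","large_round_strainer","short_strainer","long_strainer","pump_bottle","scissors"]
for c in ("top","scene"):
    p=arm.camera(c); cv2.imwrite(f"pics/{c}0.png",p["pixels"][:,:,::-1])
    print(c,p["intrinsics"].round(1).tolist(),p["k1"],p["extrinsics"].round(3).tolist())
    for n in names:
        print(n,[(([round(float(v)) for v in d["point"]]),round(d["p"],2)) for d in arm.search_frame(p,n)[:4]])
print(arm.current_time_s(),arm.current_eef_rot().round(2).tolist() if hasattr(arm.current_eef_rot(),'round') else arm.current_eef_rot())
E
```

```text
pics
top [[485.9, 0.0, 285.8], [0.0, 485.9, 216.1], [0.0, 0.0, 1.0]] -0.007204798344590535 [[-0.007, -0.978, 0.208, 0.307], [-1.0, 0.007, -0.002, 0.067], [0.0, -0.208, -0.978, 1.463], [0.0, 0.0, 0.0, 1.0]]
medicine_cup [([187, 255], 0.63), ([179, 246], 0.47), ([370, 162], 0.33)]
gallipot [([130, 285], 0.88), ([177, 253], 0.56)]
kidney_dish [([185, 255], 0.98), ([175, 182], 0.83), ([371, 231], 0.39)]
cassette [([191, 274], 0.95)]
small_round_strainer []
large_round_strainer [([370, 234], 0.83)]
short_strainer [([247, 251], 0.8)]
long_strainer [([433, 244], 0.98), ([184, 254], 0.7), ([306, 261], 0.2)]
pump_bottle [([124, 234], 0.66)]
scissors [([368, 160], 0.7), ([189, 274], 0.55)]
scene [[395.8, 0.0, 280.0], [0.0, 395.8, 213.8], [0.0, 0.0, 1.0]] -0.028583008441769888 [[-0.605, 0.512, -0.61, 1.259], [0.796, 0.367, -0.482, 0.572], [-0.023, -0.777, -0.629, 0.693], [0.0, 0.0, 0.0, 1.0]]
medicine_cup [([412, 223], 0.62)]
gallipot [([407, 232], 0.61), ([474, 234], 0.45), ([168, 219], 0.17)]
kidney_dish [([380, 311], 0.82), ([398, 243], 0.63), ([170, 220], 0.56)]
cassette [([403, 264], 0.58)]
small_round_strainer [([293, 187], 0.58)]
large_round_strainer [([226, 182], 0.59)]
short_strainer [([343, 216], 0.93)]
long_strainer [([194, 157], 0.89)]
pump_bottle [([473, 263], 0.79), ([410, 223], 0.16)]
scissors [([167, 219], 0.92)]
1.1 [[0.97, 0.23, 0.0], [0.23, -0.97, 0.0], [0.0, -0.0, -1.0]]
```

Run:
```python
import cv2
a=cv2.imread("pics/top0.png"); cv2.imwrite("pics/top0c.png",cv2.resize(a[130:330,80:480],(800,400),interpolation=cv2.INTER_CUBIC))
```

```text
(no output)
```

View pics/top0c.png

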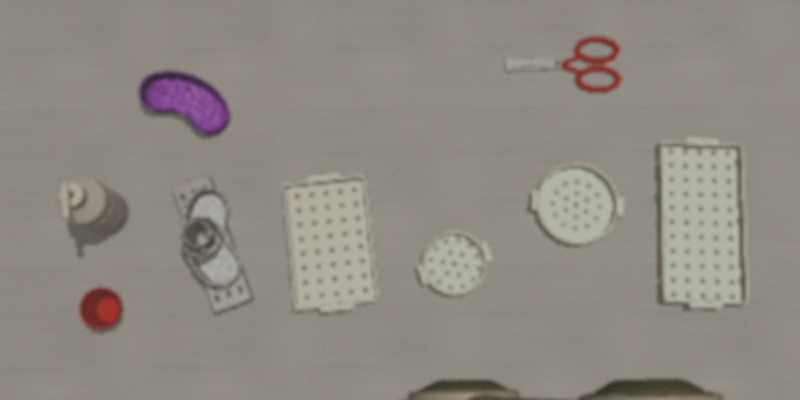

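View pics/scene0.png

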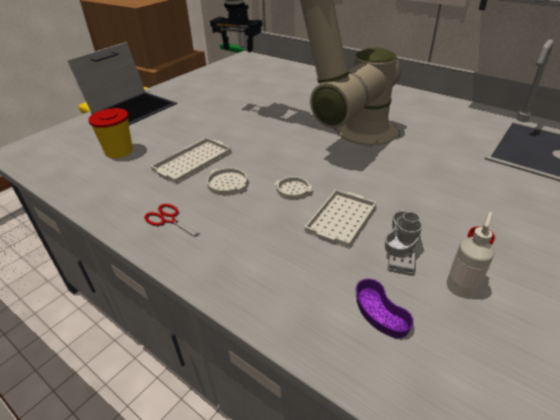

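The top crop shows the stack at about (186,252) in full-image pixels, with the strainers at short (245,251), small (307,261), large (368,232) and long (430,242). The bottle is left of the stack, with the red pot and purple dish as look-alikes. The scene view agrees with this.

```bash
cat > h.py <<'E'
from station import arm
import numpy as np, cv2
def R(a):  # tool down, closing line (tool y) at angle a (deg) from world x
    a=np.radians(a); y=np.array([np.cos(a),np.sin(a),0]); z=np.array([0,0,-1.]); return np.column_stack([np.cross(y,z),y,z])
def dist(p): return np.array([p["k1"],0,0,0,0],float)
def px2w(p,uv,z):
    uv=np.asarray(uv,float).reshape(-1,1,2)
    # drawn = ray*(1+k1 r^2): OpenCV's own radial model
    n=cv2.undistortPoints(uv,p["intrinsics"],dist(p)).reshape(-1,2)
    E=p["extrinsics"]; d=np.c_[n,np.ones(len(n))]@E[:3,:3].T; o=E[:3,3]
    return (o+d*((z-o[2])/d[:,2])[:,None])[:,:2]
def w2px(p,P):
    E=np.linalg.inv(p["extrinsics"]); r,_=cv2.Rodrigues(E[:3,:3])
    return cv2.projectPoints(np.asarray(P,float).reshape(-1,1,3),r,E[:3,3],p["intrinsics"],dist(p))[0].reshape(-1,2)
def snap(n,c="wrist"):
    p=arm.camera(c); cv2.imwrite(f"pics/{n}.png",p["pixels"][:,:,::-1]); np.savez(f"pics/{n}.npz",**p); return p
E
python3 - <<'E'
from h import *
p=arm.camera("top")
for n,uv,z in [("short",(245,251.5),.02),("long",(430.5,242),.02),("small",(307.5,261.5),.02),("large",(368,232.5),.02),("cass",(186.5,252.5),.026),("cup",(181,250),.115),("bottletop",(115,227),.19)]:
    print(n,px2w(p,uv,z).round(3))
E
python3 - <<'E'
from h import *
p=arm.camera("wrist"); E=p["extrinsics"]
T=np.eye(4); T[:3,:3]=arm.current_eef_rot(); T[:3,3]=arm.current_tool_pos()
print((np.linalg.inv(T)@E).round(3), p["intrinsics"].round(1),p["k1"])
for y in (60,90,120,-60): print(y,arm.ik([0.22,0.27,0.4],R(y)) )
E
```

```text
short [[0.507 0.188]]
long [[ 0.531 -0.369]]
small [[0.475 0.001]]
large [[ 0.562 -0.183]]
cass [[0.504 0.361]]
cup [[0.499 0.359]]
bottletop [[0.552 0.521]]
[[ 0.    -0.948 -0.319  0.082]
 [ 1.    -0.     0.001  0.   ]
 [-0.001 -0.319  0.948 -0.146]
 [ 0.     0.     0.     1.   ]] [[341.8   0.  278.9]
 [  0.  341.8 213.3]
 [  0.    0.    1. ]] -0.05886031633686867
60 [ 3.13191433e+01 -9.29532151e+00  9.17638273e+01 -2.54444375e-14
  9.75314943e+01 -2.86808567e+01]
90 [ 3.13191433e+01 -9.29532151e+00  9.17638273e+01 -2.54444375e-14
  9.75314943e+01 -5.86808567e+01]
120 [ 3.13191433e+01 -9.29532151e+00  9.17638273e+01 -2.54444375e-14
  9.75314943e+01 -8.86808567e+01]
-60 [ 3.13191433e+01 -9.29532151e+00  9.17638273e+01 -2.54444375e-14
  9.75314943e+01  9.13191433e+01]
```

Run:
```python
from h import *
arm.goto([0.45,-0.2,0.33],R(90)); arm.dwell(.3); snap("wB")
arm.goto([0.43,0.26,0.33],R(90)); arm.dwell(.3); snap("wA")
print(arm.current_time_s())
```

```text
5.325
```

View pics/wB.png

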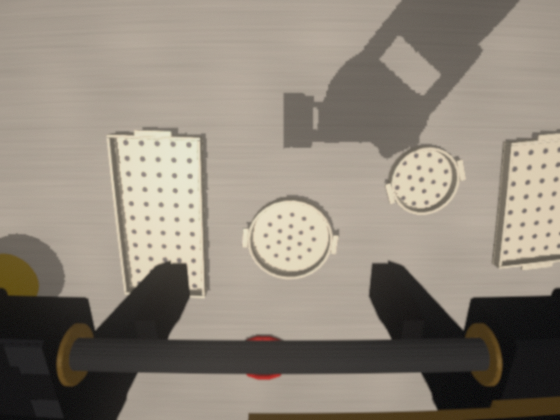

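View pics/wA.png

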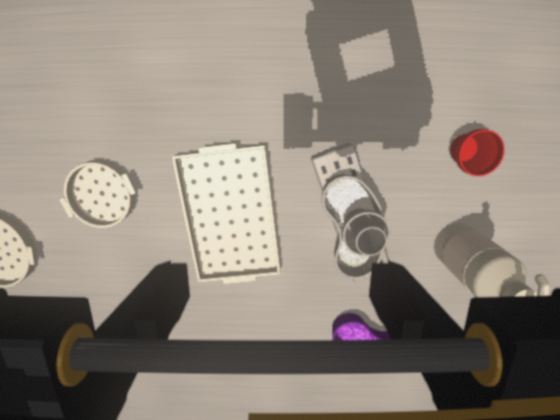

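Wrist B shows the long strainer with outer corners (108,135),(204,135),(206,297),(124,297), large at (290,238) and small at (423,180). Wrist A shows short at (228,213), the cup at (365,235), the dish running (348,190)–(355,260) and the cassette's near end at (336,168).

Run:
```python
from h import *
out={}
for n in ("wA","wB"):
    p=dict(np.load(f"pics/{n}.npz",allow_pickle=True)); im=p["pixels"]
    # rectified view of plane z=0.02, 1 mm/px, x down, y right
    xs=np.arange(.28,.72,.001); y0={"wA":-.12,"wB":-.52}[n]; ys=np.arange(y0,y0+.62,.001)
    X,Y=np.meshgrid(xs,ys,indexing="ij")
    m=w2px(p,np.c_[X.ravel(),Y.ravel(),np.full(X.size,.02)]).reshape(*X.shape,2).astype(np.float32)
    r=cv2.remap(im,m[...,0],m[...,1],cv2.INTER_LINEAR)
    cv2.imwrite(f"pics/{n}_r.png",r[:,:,::-1])
    hsv=cv2.cvtColor(r,cv2.COLOR_RGB2HSV)
    g=cv2.GaussianBlur(r,(3,3),0).min(2)
    mask=cv2.morphologyEx((g>185).astype(np.uint8),cv2.MORPH_CLOSE,np.ones((13,13)))
    cs,_=cv2.findContours(mask,cv2.RETR_EXTERNAL,cv2.CHAIN_APPROX_NONE)
    for c in cs:
        if cv2.contourArea(c)<2500: continue
        q=cv2.minAreaRect(c); (cx,cy)=q[0]
        print(n,"xy",round(xs[0]+cy/1000,4),round(ys[0]+cx/1000,4),"size",np.round(q[1]),"ang",round(q[2],1),cv2.contourArea(c))
```

```text
wA xy 0.4691 0.0108 size [79. 76.] ang 24.6 4686.0
wA xy 0.5063 0.1865 size [204. 124.] ang 83.8 21450.5
wB xy 0.5582 -0.1843 size [116. 110.] ang 45.0 9041.0
wB xy 0.4684 -0.009 size [81. 74.] ang 9.7 3894.5
wB xy 0.5194 -0.3668 size [108. 229.] ang 2.6 20712.0
```

View pics/wA_r.png

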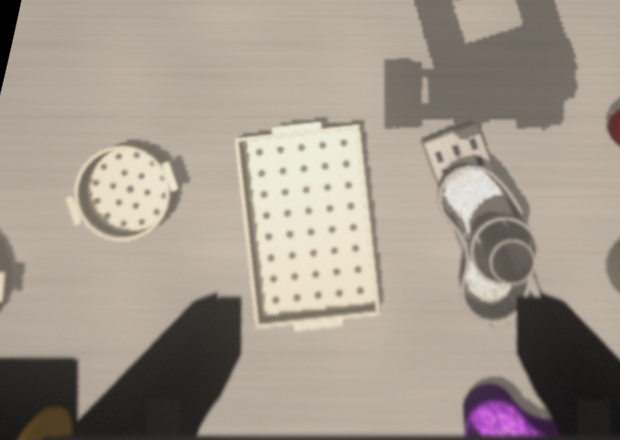

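View pics/wB_r.png

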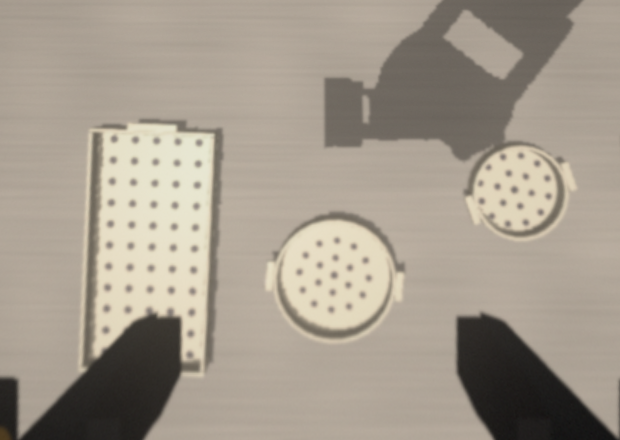

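From the rectified views (1 mm/px at z=0.02), outer rims put the strainers at:

| Strainer | x | y | Angle |
|---|---|---|---|
| short | .505 | .189 | 5.8° |
| small | .473 | .0015 | – |
| large | .561 | −.184 | – |
| long | .532 | −.371 | −2.3° |

Next is a close view of the stack.

Run:
```python
from h import *
arm.goto([0.53,0.365,0.25],R(107)); arm.dwell(.3); p=snap("s1")
im=p["pixels"]; x0,y0=.38,.24
tiles=[]
for z in (.099,.077,.056,.026):
    X,Y=np.meshgrid(np.arange(x0,x0+.25,.0008),np.arange(y0,y0+.25,.0008),indexing="ij")
    m=w2px(p,np.c_[X.ravel(),Y.ravel(),np.full(X.size,z)]).reshape(*X.shape,2).astype(np.float32)
    r=cv2.remap(im,m[...,0],m[...,1],cv2.INTER_LINEAR)[:,:,::-1].copy()
    for k in range(0,250,50): # ticks each 50 mm
        q=int(k/.8); r[q,::8]=(0,255,0); r[::8,q]=(0,255,0)
    tiles.append(r)
n=300
t=[cv2.resize(a,(400,400))[:300] for a in tiles]
cv2.imwrite("pics/s1r.png",np.vstack([np.hstack(t[:2]),np.hstack(t[2:])]))
```

```text
(no output)
```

View pics/s1r.png

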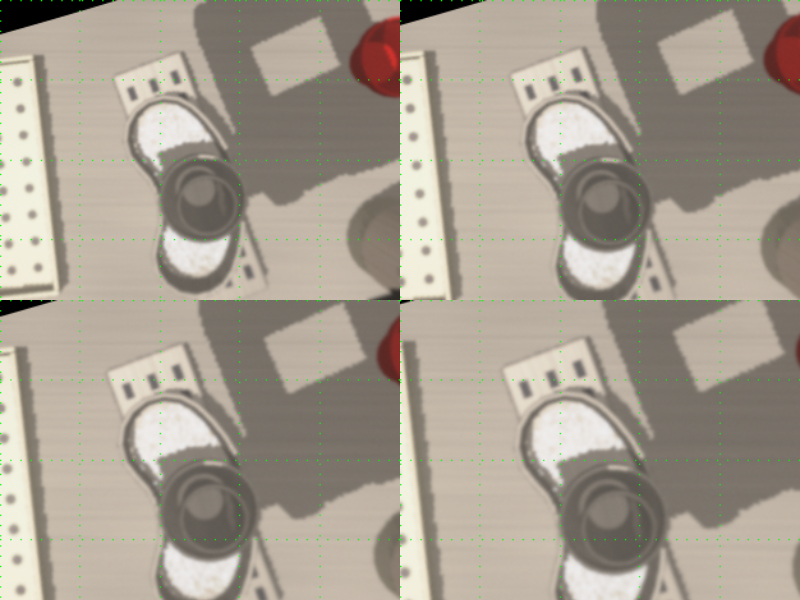

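View pics/s1.png

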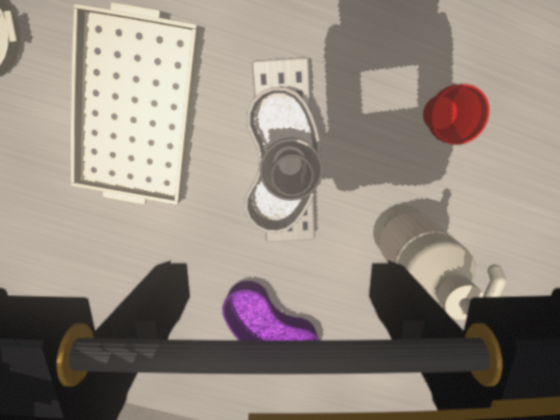

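The close view shows the cup and gallipot rims near (290,168), with the dish's notch on the left and bulge on the right. I'll overlay model outlines to refine these.

```bash
cat > ov.py <<'E'
from h import *
import sys
def overlay(n,out,cup,gal,cas,dish,crop=(225,40,130,215),k=2.8):
    p=dict(np.load(f"pics/{n}.npz",allow_pickle=True)); x,y,w,h=crop
    raw=cv2.resize(p["pixels"][y:y+h,x:x+w,::-1],None,fx=k,fy=k,interpolation=cv2.INTER_CUBIC); im=raw.copy()
    def draw(P,col): cv2.polylines(im,[((w2px(p,P)-[x,y]+.5)*k-.5).round().astype(int)],True,col,1)
    t=np.linspace(0,2*np.pi,60)
    circ=lambda c,r,z: np.c_[c[0]+r*np.cos(t),c[1]+r*np.sin(t),0*t+z]
    def loc(c,a,xy,z):
        a=np.radians(a); xy=np.array(xy,float); return np.c_[c[0]+xy[:,0]*np.cos(a)-xy[:,1]*np.sin(a),c[1]+xy[:,0]*np.sin(a)+xy[:,1]*np.cos(a),np.full(len(xy),z)]
    if cup: draw(circ(cup,.019,.099),(0,0,255))
    if gal: draw(circ(gal,.030,.077),(0,255,0))
    draw(loc(cas[:2],cas[2],[(-.1,-.029),(.1,-.029),(.1,.029),(-.1,.029)],.026),(255,0,0))
    # dish extremes: bounding box + waist line
    draw(loc(dish[:2],dish[2],[(-.0745,-.038),(.0745,-.038),(.0745,.038),(-.0745,.038)],.056),(255,0,255))
    draw(loc(dish[:2],dish[2],[(0,-.024),(0,.038)],.056),(0,255,255))
    cv2.imwrite(f"pics/{out}.png",np.hstack([raw,im]))
E
python3 -c "
from ov import *
overlay('s1','s1o',(.5075,.367),(.5075,.367),(.5065,.3653,20.5),(.508,.361,20.5))"
```

```text
(no output)
```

View pics/s1o.png

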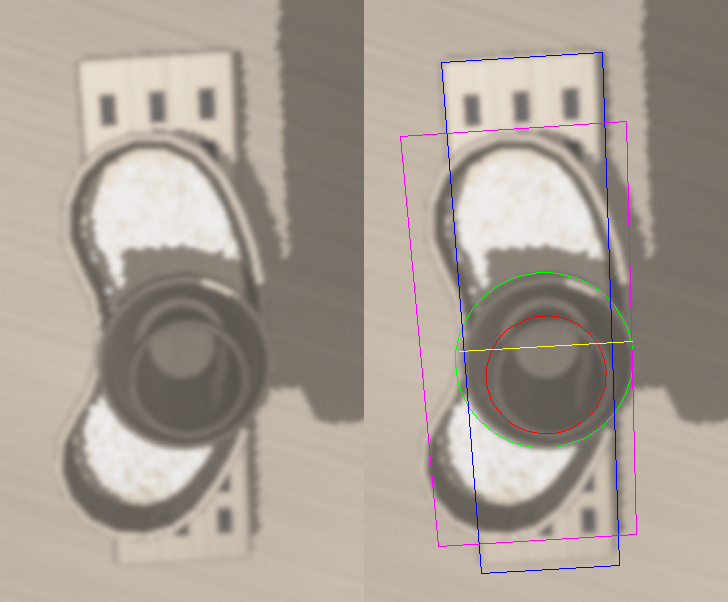

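The overlay puts the cup at ≈(.507,.369), the gallipot at (.507,.368) and the cassette at (.504,.364) at 20.5°. The dish is around 13°, and I'll check that once it's uncovered. Moving the cup now.

```bash
cat >> h.py <<'E'
def L(x,y,z,rot=None,v=.15,th=None): return arm.move_linear([x,y,z],rot,velocity=v,threshold=th)
def rel(xyz): return [round(float(v),4) for v in xyz]
E
python3 - <<'E'
from h import *
x,y=.507,.369
L(x,y,.15,R(107),.2); arm.gripper_to(.075); L(x,y,.082,v=.08)
print("f",np.round(arm.current_contact_force(),1))
arm.gripper_to(0.02); print("w",arm.current_width(),arm.current_gripper_force(),arm.current_time_s())
L(x,y,.19,v=.12); print("w",arm.current_width(),np.round(arm.current_contact_force(),2)); snap("c1")
E
```

```text
f [ 0.  -0.  -0.3]
w 0.037057692714910925 30.12886938638985 9.0917
w 0.03706906886548269 [ 0.5  -0.33 -0.44]
```

View pics/c1.png

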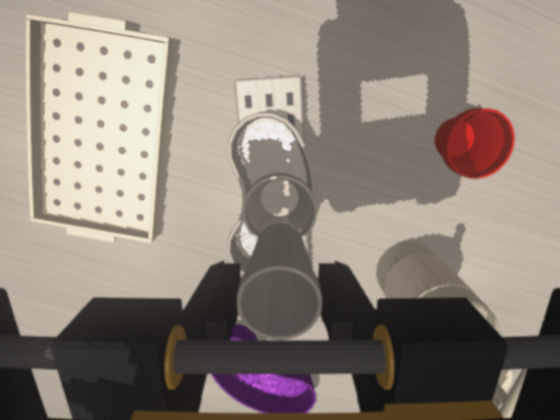

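The cup is gripped upright at (280,285) and the gallipot is still in the dish. Placing the cup, then looking at the result and the stack.

Run:
```python
from h import *
x,y=.473,.0015
L(x,y,.19,v=.22); L(x,y,.075,v=.12); hit=L(x,y,.0532,v=.03,th=4)
print(hit,rel(arm.current_tool_pos()))
arm.gripper_to(.06); arm.dwell(.1); L(x,y,.16,v=.15); L(x+.06,y,.25,v=.2); arm.dwell(.2); snap("c2")
arm.gripper_to(.088)
L(.53,.365,.25,v=.25); arm.dwell(.2); p=snap("s2")
from ov import overlay
overlay('s2','s2o',None,(.5072,.368),(.504,.364,20.5),(.508,.361,13))
print(arm.current_time_s())
a=cv2.imread("pics/c2.png")[0:300,130:430]; b=cv2.resize(a,(600,600)); cv2.imwrite("pics/c2c.png",b[:, :600])
```

```text
True [0.4728, 0.0016, 0.053]
18.7083
```

View pics/c2c.png

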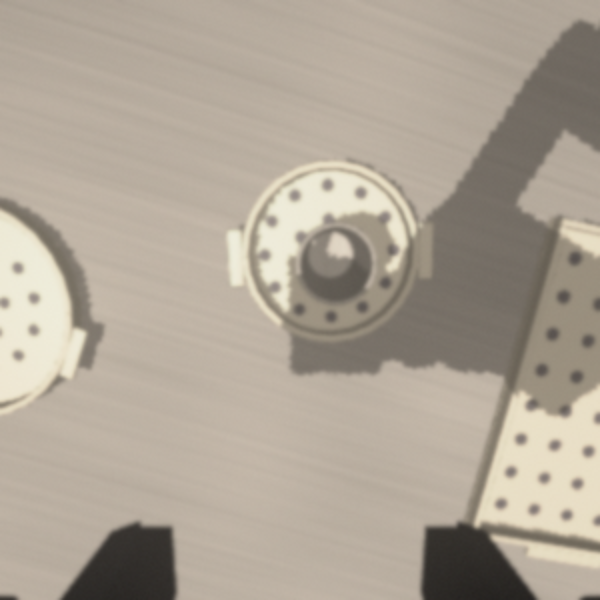

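View pics/s2o.png

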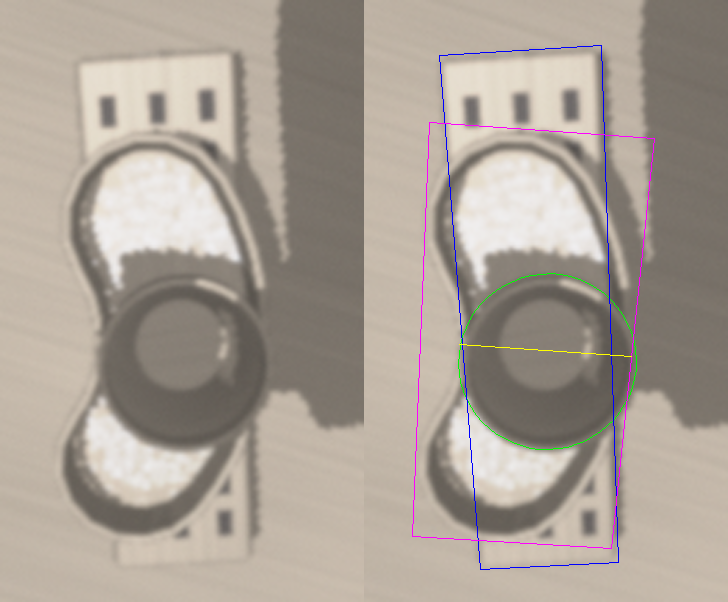

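The cup stands centred in the small strainer, and the gallipot estimate matches its overlay. Moving the gallipot.

Run:
```python
from h import *
x,y=.5072,.368
L(x,y,.13,R(107),.2); L(x,y,.0605,v=.08)
print("f",np.round(arm.current_contact_force(),1))
arm.gripper_to(0.04); print("w",arm.current_width())
L(x,y,.16,v=.1); print("w",arm.current_width())
x,y=.561,-.184
if .05<arm.current_width()<.065:
    L(.54,.1,.19,v=.22); L(x,y,.19,v=.25); L(x,y,.06,v=.12); print(L(x,y,.0357,v=.03,th=4),rel(arm.current_tool_pos()))
    arm.gripper_to(.085); arm.dwell(.1); L(x,y,.12,v=.15); L(x+.06,y,.25,v=.2); arm.dwell(.2); snap("g2")
    L(.53,.365,.25,v=.28); arm.dwell(.2); snap("s3")
    from ov import overlay
    overlay('s3','s3o',None,None,(.504,.364,20.5),(.508,.361,13))
print(arm.current_time_s())
```

```text
f [ 0.7  0.  -0.1]
w 0.05959970108324003
w 0.05992472232060904
True [0.5607, -0.1839, 0.0356]
31.725
```

View pics/g2.png

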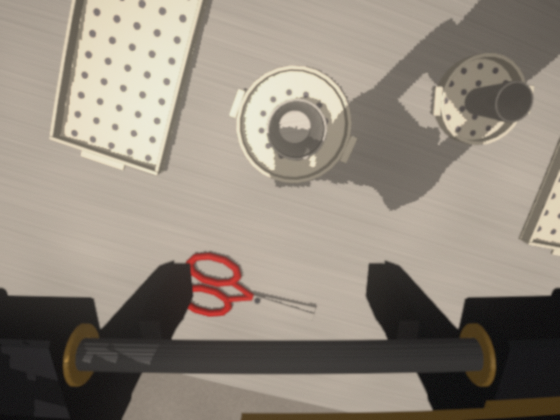

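View pics/s3o.png

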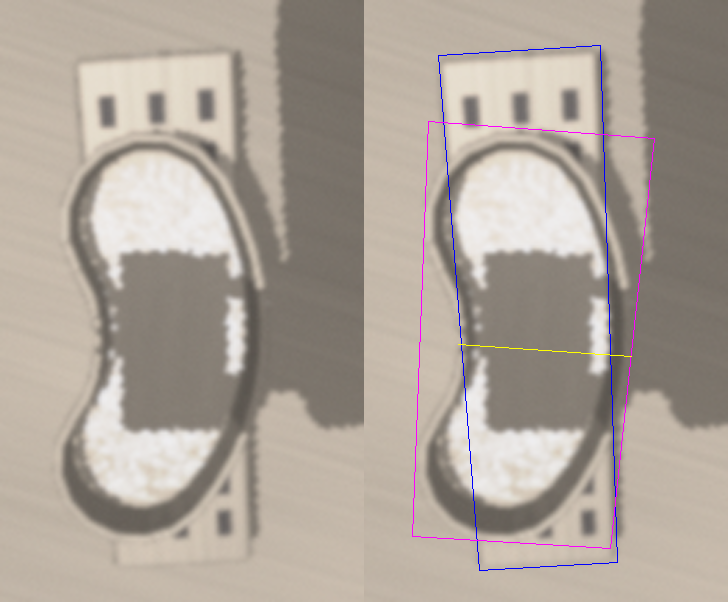

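The gallipot is centred in the large strainer, and the cup and scissors look undisturbed. The dish comes out at ≈(.507,.361), angle 13.5°.

Run:
```python
from h import *
x,y=.5054,.3678
L(x,y,.12,R(103.5),.2); L(x,y,.0445,v=.08)
print("f",np.round(arm.current_contact_force(),1))
arm.gripper_to(0.045); print("w",arm.current_width())
L(x,y,.075,v=.04); print("w",arm.current_width(),arm.current_gripper_force(),np.round(arm.current_contact_force(),2),arm.current_time_s())
L(x,y,.13,v=.1); snap("d1")
```

```text
f [ 0.2 -0.1 -0.2]
w 0.06263899297143341
w 0.06261220953097794 27.96404555439949 [-0.52 -0.65 -0.65] 35.0167
```

View pics/d1.png

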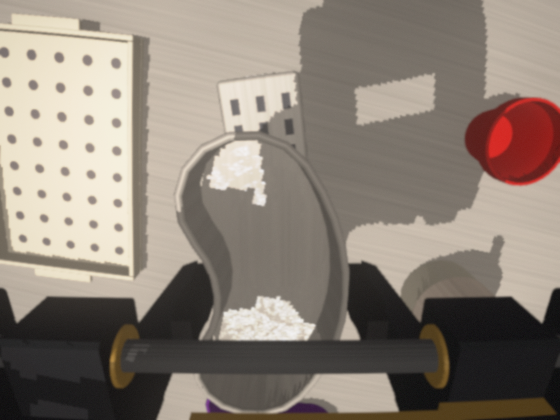

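The dish is held level at its waist, with the cassette undisturbed below. Placing it.

Run:
```python
from h import *
x,y=.5043,.196
L(x,y,.13,R(95.8),.15); L(x,y,.05,v=.1); print(L(x,y,.0230,v=.03,th=4),rel(arm.current_tool_pos()))
arm.gripper_to(.08); arm.dwell(.1); L(x,y,.11,v=.12)
L(.53,.28,.28,R(100),.2); arm.dwell(.2); snap("d2"); print(arm.current_time_s())
```

```text
True [0.5041, 0.196, 0.0227]
41.7167
```

View pics/d2.png

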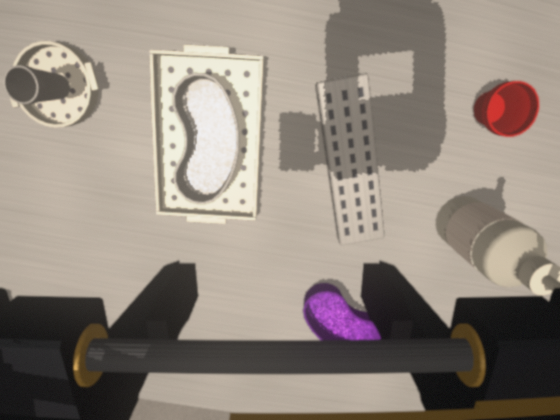

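The dish sits centred in the short strainer and the cassette is fully exposed. Computing both from pixel corners.

Run:
```python
from h import *
p=dict(np.load("pics/d2.npz",allow_pickle=True))
c=px2w(p,[(317,82),(365,74),(384,235),(340,244)],.026)
print("cas",c.mean(0).round(4),[np.degrees(np.arctan2(*(b-a)[::-1])).round(1) for a,b in((c[0],c[3]),(c[1],c[2]))],[np.linalg.norm(c[i]-c[i-1]).round(3) for i in range(4)])
s=px2w(p,[(151,52),(264,55),(256,219),(158,214)],.02); print("strainer",s.mean(0).round(4))
d=px2w(p,[(207,73),(205,202),(174,105),(240,135)],.034); print("dish", d[:2].mean(0).round(4), d[2:].mean(0).round(4))
print(arm.ik([.532,-.371,.05],R(87.7)))
```

```text
cas [0.5038 0.3623] [np.float64(20.4), np.float64(21.4)] [np.float64(0.197), np.float64(0.053), np.float64(0.194), np.float64(0.057)]
strainer [0.5064 0.1887]
dish [0.5053 0.1903] [0.4822 0.1894]
[-4.52204420e+01  4.39187896e+01  7.38277366e+01 -2.54444375e-14
  6.22534737e+01 -1.32920442e+02]
```

Run:
```python
from h import *
p=dict(arm.camera("scene")); print(px2w(p,[(118,155),(131,150),(104,150)],0).round(3))
x,y=.504,.363
L(x,y,.12,R(110.7),.2); arm.gripper_to(.085); L(x,y,.0045,v=.08)
print("f",np.round(arm.current_contact_force(),1))
arm.gripper_to(0.04); print("w",arm.current_width())
L(x,y,.04,v=.04); L(x,y,.13,v=.12); print("w",arm.current_width(),np.round(arm.current_contact_force(),2),arm.current_time_s())
```

```text
[[ 0.657 -0.617]
 [ 0.609 -0.609]
 [ 0.665 -0.691]]
f [-0.2 -0.1  1. ]
w 0.057745616263246126
w 0.057588677748399174 [ 0.2   0.66 -2.04] 47.175
```

Run:
```python
from h import *
x,y=.532,-.371
L(.504,.1,.17,R(100),.2); L(.515,-.15,.17,R(92),.2); L(x,y,.17,R(87.7),.2); arm.dwell(.2)
L(x,y,.05,v=.12); print(L(x,y,.0083,v=.03,th=5),rel(arm.current_tool_pos()))
arm.gripper_to(.07); arm.dwell(.1); L(x,y,.08,v=.1)
L(.49,-.28,.33,R(90),.25); arm.dwell(.2); snap("k2"); print(arm.current_time_s())
```

```text
True [0.532, -0.371, 0.0086]
56.85
```

View pics/k2.png

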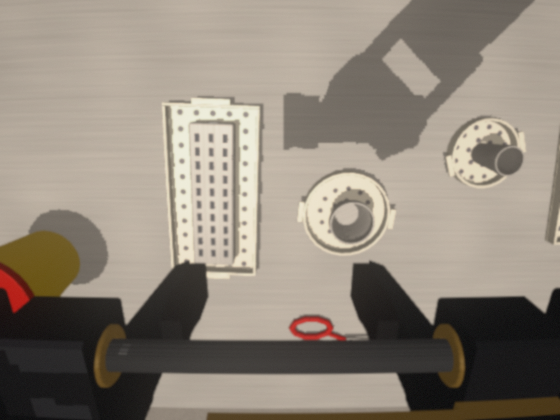

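The cassette is in the long strainer at (213,194), with the gallipot at (352,221) and the cup at (508,160). A numerical check of the offsets follows.

Run:
```python
from h import *
p=dict(np.load("pics/k2.npz",allow_pickle=True))
m=lambda q,z: px2w(p,q,z).mean(0).round(4)
print("long",m([(164,102),(262,104),(256,275),(172,272)],.02),"cas",m([(190,122),(236,122),(233,264),(194,263)],.030))
print("large",m([(303,212),(391,212)],.02),m([(347,171),(347,254)],.02),"gal",m([(331,221),(373,221)],.052),m([(352,200),(352,242)],.052))
print("small",m([(450,153),(522,153)],.02),m([(486,117),(486,188)],.02),"cup",m([(495,160),(523,160)],.070),m([(509,146),(509,174)],.070))
```

```text
long [ 0.5313 -0.3718] cas [ 0.532  -0.3701]
large [ 0.5562 -0.185 ] [ 0.5594 -0.185 ] gal [ 0.5581 -0.1845] [ 0.5587 -0.1845]
small [0.4718 0.0007] [4.727e-01 4.000e-04] cup [4.728e-01 3.000e-04] [4.731e-01 3.000e-04]
```

All four pieces are within about 3 mm of centre, and the arm is clear.

Run:
```python
from h import *
print(arm.hand_in())
```

```text
the job is handed in; nothing more can be done
None
```

The job is handed in: all four pieces stand upright and released, each in its own strainer and within about 3 mm of its centre by the camera, and the robot never touched the pump bottle or scissors (about 57 s of 125 s used; the hand-in call gave no verdict).

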